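# Seat the lift-off weighing tray on the kitchen scale

## Task

Put the steel weighing tray back on the kitchen scale: lift it by its bar handle and work its three ball feet into their seats by feel, the foot under the pouring lip into the cone, the left one (seen from behind, looking towards the lip) into the groove and the right one onto the flat pad, until the tray sits fully home and level; then let go. The load cell is delicate, so touch down gently and never lean on the scale with more than three kilograms; do not tip the tray over, and leave everything else where it stands.

Things in the scene. Friction and masses are not known exactly. Their poses are not given: they have to be found in the camera images.
- tray: round steel weighing tray, 0.35 to 0.6 kg, dish 180 mm across at the rim, 152 mm at its floor; floor underside 20 mm above the origin, 4 mm thick, rim at 33 mm. Origin: on its axis, level with the undersides of its three ball feet. x points to the pouring lip (a tongue 34 mm wide, reaching 111 mm from the axis), z up. Starts standing on the worktop on its feet; balanced at its handle
- handle (a point): centre of the tray's dark wooden bar handle, on the tray's axis 60 mm above its origin; axes as the tray. The bar runs along x: 90 mm long, 14 mm wide (y), 16 mm high, on two posts 10 mm thick at x = +-37 mm; 28 mm free between the dish's floor and the bar. When the tray is seated this point is 115.3 mm above the scale's origin
- cone_foot (a point): centre of the ball foot under the pouring lip: 16 mm steel ball (radius 8 mm) at tray x 60, y 0, z 8 mm, on a stem 8 mm thick
- groove_foot (a point): centre of the ball foot for the groove: 16 mm ball at tray x -35, y +52, z 8 mm
- flat_foot (a point): centre of the ball foot for the flat pad: 16 mm ball at tray x -35, y -52, z 8 mm
- scale: kitchen scale, fixed: black housing 190 x 180 x 40 mm, origin centre of its underside, z up, display and buttons on its -x side. On top lies a 4 mm seat plate with three steel seat pads, held fast but off the housing's middle by up to 8 mm in x and in y and turned up to 0.05 rad either way: not measured, to be seen or felt. Home, all ball centres lie 63.3 mm above this origin. Limit 30 N
- cone_spot (a point): on the scale's housing: where the cone's middle would be with the seat plate centred, scale x 60, y 0, z 60 mm (its pad's top). The real pad, eight-sided, flat-topped, 44 mm across, is off by the plate's offset. Cone: mouth 16 mm, 45 degree walls; a ball home in it lies 4.7 mm lower than on the pad's top; within 4.7 mm of the middle it goes lower and feels a wall push it to the middle
- groove_spot (a point): on the scale's housing: nominal middle of the groove seat, scale x -35, y 52, z 60 mm (its pad's top). Block 44 mm square with a V groove along its whole length, 16 mm wide, 45 degree walls, running on the straight line to the cone's middle; a ball in it lies 4.7 mm below its place on the top. Steel rubs with friction 0.5 to 0.7: a tray let go some mm off does not slide home by itself
- flat_spot (a point): on the scale's housing: nominal middle of the flat seat, scale x -35, y -52, at z 60 mm. The pad is a plain disc 44 mm across whose top is 4.7 mm lower, at z 55.3 mm. With the seat plate's offset the tray ends shifted and turned likewise, level
- tin_a: spice tin standing on the worktop, 56 mm across, 46 mm high, origin centre of its underside; leave alone
- tin_b: a second spice tin of the same kind; leave alone
- jar: closed glass jar 72 mm across, 110 mm high; origin centre of its underside; leave alone
- sauce: sauce bottle 54 mm across, 170 mm high; origin centre of its underside; leave alone
- mill: dark wooden pepper mill 52 mm across, 135 mm high; origin centre of its underside; leave alone
- spoon: spoon, 200 mm long, lying along its own x; leave alone

How it is judged:
By the outcome, as a careful person would: the job done as asked, in the order asked, and still so for the second after the job is handed in, with the robot touching nothing.
It also fails if it takes over 61 s, if anything falls off the work surface, if the arm or the gripper's body presses on something with over 40 N, if the wrist force passes 120 N, or if a joint passes its speed limit or range.

## Robot

A 7-joint arm with a two-finger parallel gripper is mounted at the origin on the work surface. World frame = base frame: x ahead of the robot, y to its left, z up, the work surface at z = 0. Lengths are in m, angles in rad, forces in N, time in s.
With the tool pointing down it reaches from about 0.4 to 0.85 m from the base axis. Payload 4.5 kg.
Tool frame: the origin (TCP) lies at the very end of the fingers, on their centre line; the grasp point (between the pads) lies 19 mm behind it (grip_point_offset is the distance from the TCP to the grasp point, in m); z points along the fingers, y is the line along which they close (so a half turn about z gives the same grasp; the last joint's range is limited). The gripper opens to 88 mm and grips with 3 to 60 N. Pads are 18 mm wide; open, the fingers measure 123 mm over their backs; the gripper's body (75 mm by 187 mm) begins 45 mm behind the grasp point.
Start: joints at [1.256, 0.689, -0.195, 1.565, 0.157, 0.902, -0.215], TCP at [0.214, -0.587, 0.239] pointing down, gripper open.
Joint ranges: [-3.01, 3.01], [-0.46, 2.08], [-1.47, 1.51], [0.13, 2.56], [-1, 4.14], [0.04, 2.09], [-2.66, 2.66]. Speed limits (rad/s): [2.57, 2.57, 3.14, 3.14, 3.14, 3.14, 3.14].

## Interface

Orientations are given as a unit quaternion [x, y, z, w].
In Python, from plant import get_state, snapshot, camera_params, finish_job, grip_point_offset gives the robot as it stands.
- The arm moves only by the shell command python3 -m handwheel FILE [FORCE], which reads ROWS from the file FILE. ROWS is one flat JSON list of numbers that holds 1 to 10 rows one after another, with no inner brackets; each row has 7 numbers: the opening from 0.0 (shut) to 1.0 (fully open), then dx, dy, dz in units of 50 mm, then a rotation vector rx, ry, rz in rad; each row is the pose to reach, as a shift and turn from the pose commanded when the command began, along the tool's axes at that moment; what a row does not reach only later rows make up. A row lasts 1/10 s, in which the tool goes at most 0.05 m and 0.15 rad, less where a joint would pass 70% of its speed; a pose out of reach is approached as far as the arm can. The fingers move at their own pace and stop on an object; FORCE is the grip in N (left out, the last holds). Time passes only in rows, so rows that do not move let the fingers close. It prints the time, the measured TCP pose, the force, the opening and the grip force at its end. Input that does not fit is refused with a message, and nothing moves.
- get_state(): the state, without advancing time (a new reading comes with each control period).
- snapshot(name): name is "side" or "top" or "wrist"; returns (picture, depth): 384x512x3 uint8, red, green, blue; 384x512 float32, m along the optical axis (not along the pixel's ray), 0 where there is no reading.
- camera_params(name): a dict with "fx", "fy", "cx", "cy" (pixels), "rvec" (rotation vector, rad) and "tvec" (3), from world to camera coordinates, as OpenCV has them. Camera axes: x right, y down, z forward; pixel columns grow to the right and rows downward; lengths in m; the calibration is good to about 2 mm. The wrist camera is an equidistant fisheye: a pixel r from the principal point sees the ray r / f radians off the axis. A picture is of the moment at which its call begins: read the wrist's pose just before it. camera_params takes no time and is no camera call; for the wrist camera it gives the pose at the moment of the call.
- finish_job(): hands the job in; it is judged then, once.
The state is a dict: "clock": time; "q": joint angles; "qd": joint speeds; "joint_torque": joint torques, N m; "tool_pos": TCP position; "eef_rot": TCP orientation; "contact_force": force on the tool from outside, world axes, zero at the start; "moment": the same for the moment, N m; "opening": opening from 0.0 (shut) to 1.0 (fully open); "finger_force": force on a finger pad.
Only numpy, scipy, OpenCV 4.12 (cv2) and the standard library are available. Lean on these libraries where they do the work, as an engineer would, in place of code of your own. Each camera call takes 0.05 s, during which the arm holds its last target. There are 200 camera calls.

## Working session

There is one attempt and no reset: what is moved stays moved. The work goes in short steps, Python scripts to look and compute and a shell command to move; the robot and the scene stay as the last step left them, time stands still between calls to the robot, and variables do not carry over. Pictures are saved under pics/ and viewed, at most 10 in all, crops included, and the job is handed in when it is done.

```bash
mkdir -p pics; ls; python3 - <<'E'
from plant import *
import cv2,numpy as np
print(get_state(), grip_point_offset)
for n in("top","side"):
    im,d=snapshot(n); cv2.imwrite(f"pics/{n}0.png",im[:,:,::-1]); np.savez(f"{n}0.npz",im=im,d=d); print(n,camera_params(n))
E
```

```text
pics
{'clock': 0.0, 'q': array([ 1.25578323,  0.68999588, -0.19451695,  1.56637273,  0.15731687,
        0.90252305, -0.21509929]), 'qd': array([ 6.63568989e-04,  3.34114147e-04, -2.55593598e-03, -7.00398348e-04,
       -5.68796555e-05, -2.24785032e-03,  1.52110608e-03]), 'joint_torque': array([-4.63009510e-04, -5.27567339e+01, -1.26690824e+00, -1.53430241e+01,
       -5.26000361e-02,  6.43572916e-03,  1.50981064e-04]), 'tool_pos': array([ 0.21333735, -0.58676207,  0.23789506]), 'eef_rot': array([ 9.84820444e-01,  1.73573575e-01, -2.40111172e-04, -9.21566885e-04]), 'contact_force': array([ 0.19244345, -0.1971617 , -0.516875  ]), 'moment': array([ 0.04407472, -0.07798975,  0.00692541]), 'finger_force': 0.0, 'opening': 0.9991708127345711} 0.0187
top {'fx': 482.58182930794044, 'fy': 482.58182930794044, 'cx': 256.8795237928656, 'cy': 195.63787529489642, 'rvec': array([ 2.04526359, -2.18701608,  0.2169297 ]), 'tvec': array([0.03713549, 0.59368639, 1.12038178])}
side {'fx': 485.6428171538206, 'fy': 485.6428171538206, 'cx': 256.3304431271076, 'cy': 192.28228445773135, 'rvec': array([ 2.10769978, -0.12605452,  0.09402051]), 'tvec': array([-0.57437489,  0.11584709,  1.04880333])}
```

View pics/top0.png

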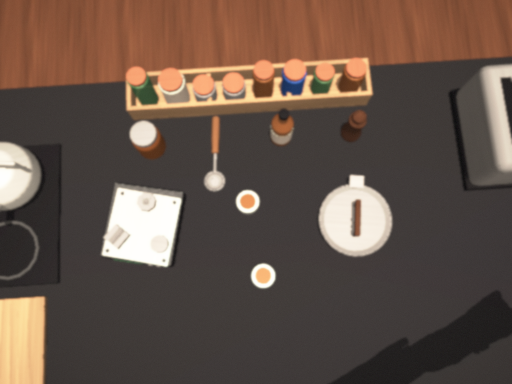

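View pics/side0.png

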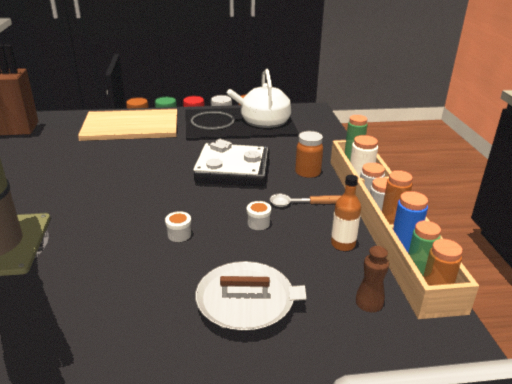

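The top view shows the tray at about (356,220) with its lip at (357,182). The scale is at (143,225), with the cone pad at (147,202), the groove block at (117,236) and the flat pad at (160,243). I'll measure these next.

```bash
cat > h.py <<'E'
import numpy as np,cv2
from scipy.spatial.transform import Rotation as R
from plant import *
def ray(P,uv,z):
    M=cv2.Rodrigues(P["rvec"])[0]; c=-M.T@P["tvec"]
    uv=np.atleast_2d(uv).astype(float)
    d=np.c_[(uv[:,0]-P["cx"])/P["fx"],(uv[:,1]-P["cy"])/P["fy"],np.ones(len(uv))]@M
    return c+d*((z-c[2])/d[:,2])[:,None]
def pts(P,d):
    v,u=np.mgrid[:d.shape[0],:d.shape[1]]
    c=np.stack([(u-P["cx"])/P["fx"]*d,(v-P["cy"])/P["fy"]*d,d],-1)-P["tvec"]
    return c@cv2.Rodrigues(P["rvec"])[0]
E
python3 - <<'E'
from h import *
P=camera_params("top");f=np.load("top0.npz");im=f["im"];d=f["d"]
W=pts(P,d)
print("table z",np.median(W[300:340,150:250,2]))
# bar
i=im.astype(int);br=(i[...,0]-i[...,2]>25);br[:200]=0;br[238:]=0;br[:,:345]=0;br[:,370:]=0
v,u=np.nonzero(br);p=ray(P,np.c_[u,v],.068)[:,:2];print("bar",len(p),p.mean(0),np.median(W[br][:,2]))
r=cv2.minAreaRect(p.astype(np.float32)*1000);print(r)
# tray + lip
g=(im.min(2)>110).astype(np.uint8);g[:170]=0;g[260:]=0;g[:,:310]=0;g[:,400:]=0
c=max(cv2.findContours(g,0,1)[0],key=cv2.contourArea)[:,0]
low=c[c[:,1]>195];e=cv2.fitEllipse(low);print("rim ell",e,ray(P,e[0],.033))
lip=c[c[:,1]<182];print("lip",ray(P,lip.mean(0),.03))
# scale
g=(im.min(2)>110).astype(np.uint8);g[:178]=0;g[272:]=0;g[:,:95]=0;g[:,190:]=0
c=max(cv2.findContours(g,0,1)[0],key=cv2.contourArea)
r=cv2.minAreaRect(c);print("scale rect",r,ray(P,r[0],.044),ray(P,cv2.boxPoints(r),.044)[:,:2])
for n,uv in(("cone",(147,202)),("gro",(117,236)),("flat",(160,243)),("plate",(143,222))):
    print(n,ray(P,uv,.06)[0],W[uv[1]-3:uv[1]+4,uv[0]-3:uv[0]+4,2].mean())
a=cv2.resize(im[175:275,90:190],None,fx=4,fy=4,interpolation=2);b=cv2.resize(im[170:270,306:406],None,fx=4,fy=4,interpolation=2)
cv2.imwrite("pics/crop.png",np.hstack([a,b])[:,:,::-1])
E
```

```text
table z 0.0012083456238408518
bar 336 [ 0.52095306 -0.2379574 ] 0.06604719690063938
((521.7908325195312, -235.41506958007812), (26.415443420410156, 90.78681945800781), 83.72007751464844)
rim ell ((355.0375671386719, 219.43885803222656), (70.90113067626953, 73.91128540039062), 133.09332275390625) [[ 0.52395281 -0.24143091  0.033     ]]
lip [[ 0.63323123 -0.25748792  0.03      ]]
scale rect ((141.05831909179688, 224.37966918945312), (70.33385467529297, 76.75916290283203), 10.922805786132812) [[0.5454131  0.28524024 0.044     ]] [[0.47641128 0.3877109 ]
 [0.66179534 0.3511332 ]
 [0.61618328 0.18014349]
 [0.43329849 0.22176352]]
cone [0.59703428 0.26595828 0.06      ] 0.08270339498351073
gro [0.51853808 0.33982078 0.06      ] 0.057159606211739496
flat [0.4947446 0.2369446 0.06     ] 0.05638090178014732
plate [0.54837704 0.27667196 0.06      ] 0.04532459674627204
```

View pics/crop.png

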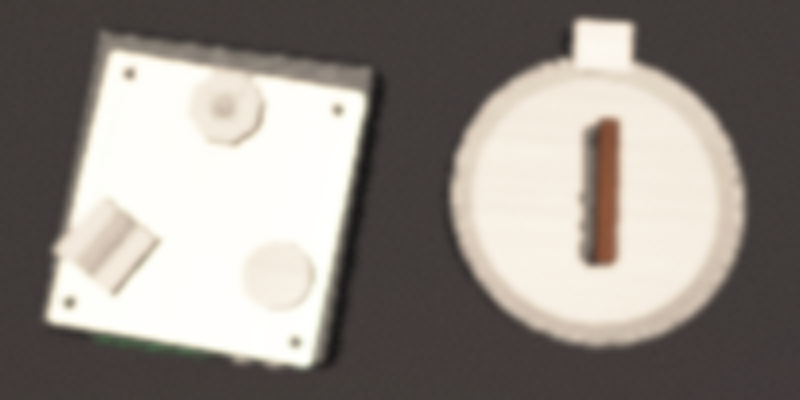

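The crop shows the cone mouth at (225,105), the groove middle at (109,247) and the flat pad at (279,275), all at 4x, and the bar running up towards the lip. The spacings match the drawing. I'll move over the tray, then over the scale for close wrist views.

The manual's scale: shifts go in units of 50 mm. Converting my numbers, 0.41 m is 8.2, -0.22 m is -4.4.

```bash
echo '[1,8.2,-4.4,0,0,0,0.48,1,8.2,-4.4,0,0,0,0.48,1,8.2,-4.4,0,0,0,0.48,1,8.2,-4.4,0,0,0,0.48,1,8.2,-4.4,0,0,0,0.48,1,8.2,-4.4,0,0,0,0.48,1,8.2,-4.4,0,0,0,0.48,1,8.2,-4.4,0,0,0,0.48,1,8.2,-4.4,0,0,0,0.48,1,8.2,-4.4,0,0,0,0.48]' > mv.in && python3 -m handwheel mv.in
echo '[1,8.2,-4.4,0,0,0,0.48]' > mv.in && python3 -m handwheel mv.in 2>/dev/null >/dev/null & sleep 0; kill %1 2>/dev/null; python3 - <<'E'
from h import *
print(get_state()["tool_pos"],get_state()["clock"])
E
```

```text
clock: 1.1
tool_pos: [0.528, -0.2337, 0.2384]
eef_rot: [0.998, -0.061, 0.001, -0.002]
contact_force: [0.2, -0.3, -0.2]
opening: 0.999
finger_force: 0.0
[ 0.52796402 -0.23365634  0.23836358] 1.1
```

I launched that second handwheel command in the background by mistake. It was killed before doing anything (the clock is still 1.1). Next, a wrist view over the tray.

```bash
cat >> h.py <<'E'
def wrays(P,uv):
    uv=np.atleast_2d(uv).astype(float);a=(uv-[P["cx"],P["cy"]])/[P["fx"],P["fy"]]
    t=np.linalg.norm(a,axis=1);s=np.sin(t)/np.maximum(t,1e-9)
    M=cv2.Rodrigues(P["rvec"])[0]
    return -M.T@P["tvec"],np.c_[a*s[:,None],np.cos(t)]@M
def wray(P,uv,z):
    c,d=wrays(P,uv); return c+d*((z-c[2])/d[:,2])[:,None]
def wproj(P,X):
    c=np.atleast_2d(X)@cv2.Rodrigues(P["rvec"])[0].T+P["tvec"]
    r=np.linalg.norm(c[:,:2],axis=1);t=np.arctan2(r,c[:,2]);return c[:,:2]*(t/r)[:,None]*[P["fx"],P["fy"]]+[P["cx"],P["cy"]]
def wsnap(name):
    P=camera_params("wrist");im,d=snapshot("wrist");cv2.imwrite(f"pics/{name}.png",im[:,:,::-1]);np.savez(name+".npz",im=im,d=d,**P);return P,im,d
E
python3 - <<'E'
from h import *
P,im,d=wsnap("w1");print(P);print(wproj(P,[[.523,-.24,.068],[.523,-.24,.033],[.633,-.257,.03]]))
E
```

```text
{'fx': 297.3186396354542, 'fy': 297.3186396354542, 'cx': 252.3886974776442, 'cy': 192.46856101639102, 'rvec': array([-1.96150011,  2.21383033,  0.29436605]), 'tvec': array([-0.16712518,  0.49823036,  0.53091777])}
[[259.3119194  179.82738854]
 [258.77858055 173.53776584]
 [262.01177019  80.53088294]]
```

View pics/w1.png

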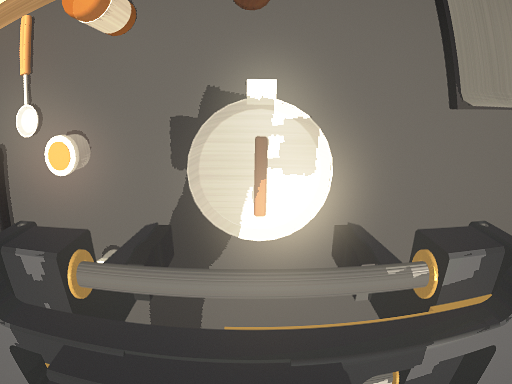

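The wrist view shows the bar from (261,137) to (260,215) and the lip at (262,91), with the rim centred near (260,169). I'll measure it.

```bash
python3 - <<'E'
from h import *
f=np.load("w1.npz");im=f["im"].astype(int);P=f
m=(im[...,0]-im[...,2]>30)&(im[...,2]<110);m[:125]=0;m[225:]=0;m[:,:245]=0;m[:,275:]=0
v,u=np.nonzero(m);p=wray(P,np.c_[u,v],.068)[:,:2];r=cv2.minAreaRect((p*1000).astype(np.float32));print("bar",len(u),p.mean(0),r)
w,V=np.linalg.eigh(np.cov(p.T));a=V[:,1]*np.sign(V[0,1]);print("yaw",np.degrees(np.arctan2(a[1],a[0])))
print("rim",wray(P,[[187.5,169],[333,169],[260,98],[260,241]],.033)[:,:2].tolist())
print("lip",wray(P,[[247.5,79],[277,79]],.031)[:,:2].tolist())
s=get_state();Rm=R.from_quat(s["eef_rot"]).as_matrix();print(Rm[:,0],s["tool_pos"])
t=np.array([.5466,.2837,.30]);print("to scale",Rm.T@(t-s["tool_pos"]))
E
```

```text
bar 97 [ 0.55913664 -0.2431171 ] ((552.4827270507812, -244.74273681640625), (11.771455764770508, 33.522064208984375), 83.14266967773438)
yaw -16.988533563576738
rim [[0.539399848513276, -0.15456568032144605], [0.5182578181985136, -0.3313243736308279], [0.6122972688805977, -0.25205594171676005], [0.4350730908542396, -0.23142535994062424]]
lip [[0.6367417731800662, -0.24036389999755037], [0.6328413784249629, -0.2746251399363642]]
[ 0.99262582 -0.12120428  0.0018703 ] [ 0.52805288 -0.23374694  0.238272  ]
to scale [-0.04419098 -0.51613126 -0.05967712]
```

```bash
echo '[1,-1.6,-10.32,-1.2,0,0,0.114,1,-1.6,-10.32,-1.2,0,0,0.114,1,-1.6,-10.32,-1.2,0,0,0.114,1,-1.6,-10.32,-1.2,0,0,0.114,1,-1.6,-10.32,-1.2,0,0,0.114,1,-1.6,-10.32,-1.2,0,0,0.114,1,-1.6,-10.32,-1.2,0,0,0.114,1,-1.6,-10.32,-1.2,0,0,0.114,1,-1.6,-10.32,-1.2,0,0,0.114,1,-1.6,-10.32,-1.2,0,0,0.114]' > mv.in && python3 -m handwheel mv.in
echo '[1,0,-0.2,0,0,0,0,1,0,-0.2,0,0,0,0,1,0,-0.2,0,0,0,0]' > mv.in && python3 -m handwheel mv.in
python3 - <<'E'
from h import *
f=np.load("w1.npz");im=f["im"].astype(int)
m=(im[...,0]-im[...,2]>35);m[:128]=0;m[222:]=0;m[:,:250]=0;m[:,272:]=0
v,u=np.nonzero(m);p=wray(f,np.c_[u,v],.068)[:,:2];r=cv2.minAreaRect((p*1000).astype(np.float32));print("bar",len(u),p.mean(0),r)
P,im,d=wsnap("w2");b=wproj(P,[.547,.284,.055])[0];print(b)
x,y=np.clip(b-100,0,[312,184]).astype(int);print(x,y)
cv2.imwrite("pics/w2c.png",cv2.resize(im[y:y+200,x:x+200],None,fx=3,fy=3,interpolation=2)[:,:,::-1])
E
```

```text
clock: 2.15
tool_pos: [0.5127, 0.2555, 0.2959]
eef_rot: [0.992, -0.124, 0.0, 0.001]
contact_force: [1.4, 0.8, -0.5]
opening: 1.0
finger_force: 0.0
clock: 2.45
tool_pos: [0.5155, 0.2624, 0.2953]
eef_rot: [0.992, -0.124, -0.0, 0.001]
contact_force: [0.1, -0.7, -1.3]
opening: 1.002
finger_force: 0.0
bar 1029 [ 0.52779526 -0.24148526] ((525.9235229492188, -241.02406311035156), (14.575709342956543, 89.57917022705078), 81.27713012695312)
[229.68585172 145.93806027]
129 45
```

View pics/w2c.png

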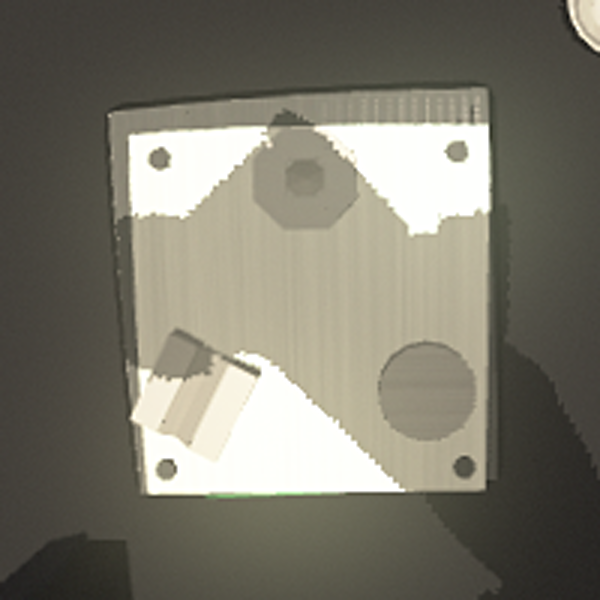

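The crop (3x, offset 129,45) shows the cone mouth at (306,177) and the flat pad at (427,391). The groove block's corners are around (178,330), (260,375), (215,461) and (133,417), and the plate's four screws are visible. I'll do a rigid fit to these, and then return to the tray.

```bash
python3 - <<'E'
from h import *
f=np.load("w2.npz")
px=lambda a:(np.array(a)+.5)/3-.5+[129,45]
c=wray(f,px([306,177]),.060)[0];fl=wray(f,px([427,391]),.0553)[0];g=wray(f,px([[178,330],[260,375],[215,461],[133,417]]),.060);print("gsides",[np.linalg.norm(g[i]-g[i-1]) for i in range(4)])
s=wray(f,px([[160,158],[457,151],[464,467],[167,469]]),.044);print("screws c",s.mean(0),[np.linalg.norm(s[i]-s[i-1]) for i in range(4)],np.degrees(np.arctan2(*(s[1]-s[0])[:2])), np.degrees(np.arctan2(*(s[2]-s[3])[:2])))
B=np.array([c,g.mean(0),fl])[:,:2];A=np.array([[60,0],[-35,52],[-35,-52]])/1e3
def fit(A,B):
    a=A-A.mean(0);b=B-B.mean(0);th=np.arctan2((a[:,0]*b[:,1]-a[:,1]*b[:,0]).sum(),(a*b).sum())
    M=np.array([[np.cos(th),-np.sin(th)],[np.sin(th),np.cos(th)]]);t=B.mean(0)-M@A.mean(0);return t,np.degrees(th),(A@M.T+t-B)*1000
print(B,fit(A,B))
# top cam
P=camera_params("top");q=lambda a:(np.array(a)+.5)/4-.5+[90,175]
B=np.r_[ray(P,q([[225,105],[109,247]]),.06),ray(P,q([279,275]),.0553)][:,:2];print(B,fit(A,B))
st=get_state();Rm=R.from_quat(st["eef_rot"]).as_matrix();print(st["tool_pos"],Rm[:,0])
print("to tray",Rm.T@(np.array([.526,-.241,.15])-st["tool_pos"]))
E
```

```text
gsides [np.float64(0.04504471266336226), np.float64(0.04114968610052896), np.float64(0.044628902015205446), np.float64(0.042145861783577876)]
screws c [0.54117314 0.28322578 0.044     ] [np.float64(0.1442710756250105), np.float64(0.13185176201239376), np.float64(0.14449897537013404), np.float64(0.13968719555045442)] -166.2784807096756 -166.1927108334911
[[0.59970519 0.26850218]
 [0.52020276 0.34020314]
 [0.4961524  0.24096178]] (array([0.54192678, 0.28243906]), np.float64(-13.591044725397733), array([[ 0.54144982, -0.16252398],
       [-0.07641716,  1.00446755],
       [-0.46503266, -0.84194357]]))
[[0.60001724 0.26864181]
 [0.51765127 0.3401292 ]
 [0.49449002 0.23939694]] (array([0.54063666, 0.2819841 ]), np.float64(-12.801008339596944), array([[-0.87184736,  0.04834607],
       [ 0.37671186,  0.31726027],
       [ 0.4951355 , -0.36560634]]))
[0.51554699 0.2620476  0.29545673] [ 9.68963522e-01 -2.47203646e-01  2.26595639e-04]
to tray [0.13445083 0.484438   0.14685578]
```

Scaled: 0.484 m is 9.68, 0.147 m is 2.94.

```bash
echo '[1,2.68,9.68,2.94,0,0,-0.098,1,2.68,9.68,2.94,0,0,-0.098,1,2.68,9.68,2.94,0,0,-0.098,1,2.68,9.68,2.94,0,0,-0.098,1,2.68,9.68,2.94,0,0,-0.098,1,2.68,9.68,2.94,0,0,-0.098,1,2.68,9.68,2.94,0,0,-0.098,1,2.68,9.68,2.94,0,0,-0.098,1,2.68,9.68,2.94,0,0,-0.098,1,2.68,9.68,2.94,0,0,-0.098]' > mv.in && python3 -m handwheel mv.in
echo '[1,0,0.4,0,0,0,0,1,0,0,0,0,0,0,1,0,0,0,0,0,0]' > mv.in && python3 -m handwheel mv.in
python3 - <<'E'
from h import *
P,im,d=wsnap("w3");b=wproj(P,[[.526,-.241,.068]])[0];print(b)
i=im.astype(int);m=((i[...,0]-i[...,2]>35)).astype(np.uint8)
n,l,s,c=cv2.connectedComponentsWithStats(m);k=min(range(1,n),key=lambda k:np.hypot(*(c[k]-b))+(1e4 if s[k,4]<300 else 0));print(s[k],c[k])
v,u=np.nonzero(l==k);p=wray(P,np.c_[u,v],.068)[:,:2];print(cv2.minAreaRect((p*1000).astype(np.float32)))
st=get_state();Rm=R.from_quat(st["eef_rot"]).as_matrix();print(st["tool_pos"],np.degrees(np.arctan2(Rm[1,0],Rm[0,0])))
print("to grasp",Rm.T@(np.array([.526,-.241,.041])-st["tool_pos"]))
E
```

```text
clock: 3.5
tool_pos: [0.5247, -0.2185, 0.155]
eef_rot: [0.997, -0.076, -0.0, 0.001]
contact_force: [-0.2, -0.5, 0.3]
opening: 0.996
finger_force: 0.0
clock: 3.8
tool_pos: [0.5254, -0.2144, 0.1552]
eef_rot: [0.997, -0.075, -0.001, -0.0]
contact_force: [0.6, 0.5, -0.0]
opening: 1.001
finger_force: 0.0
[284.58687211 191.30925746]
[ 272  137   25  105 1720] [284.82209302 190.74883721]
((526.0735473632812, -240.29811096191406), (17.704925537109375, 88.25920104980469), 81.00431060791016)
[ 0.52572392 -0.21461725  0.15539221] -8.482473561072494
to grasp [0.00426545 0.02606457 0.11438596]
```

Scaled: 0.114 m is 2.28, 0.1 m is 2.

```bash
echo '[1,0.08,0.52,0.6,0,0,0.004,1,0.08,0.52,1.4,0,0,0.004,1,0.08,0.52,2,0,0,0.004,1,0.08,0.52,2.28,0,0,0.004,1,0.08,0.52,2.28,0,0,0.004,0,0.08,0.52,2.28,0,0,0.004,0,0.08,0.52,2.28,0,0,0.004,0,0.08,0.52,2.28,0,0,0.004,0,0.08,0.52,2.28,0,0,0.004,0,0.08,0.52,2.28,0,0,0.004]' > mv.in && python3 -m handwheel mv.in 30
echo '[0,0,0,0,0,0,0,0,0,0,0,0,0,0,0,0,0,0,0,0,0]' > mv.in && python3 -m handwheel mv.in 40
python3 - <<'E'
from h import *
st=get_state();Rm=R.from_quat(st["eef_rot"]).as_matrix();print(st["tool_pos"],Rm,st["moment"])
E
```

```text
clock: 4.85
tool_pos: [0.5273, -0.2403, 0.0419]
eef_rot: [0.997, -0.075, 0.0, 0.0]
contact_force: [-0.0, -0.6, -0.5]
opening: 0.569
finger_force: 0.0
clock: 5.15
tool_pos: [0.527, -0.2402, 0.0413]
eef_rot: [0.997, -0.075, -0.0, 0.0]
contact_force: [0.3, 0.3, -0.1]
opening: 0.295
finger_force: 0.0
[ 0.52701491 -0.24020391  0.04132452] [[ 9.88603565e-01 -1.50542313e-01 -5.55276203e-05]
 [-1.50542316e-01 -9.88603565e-01 -4.09525434e-05]
 [-4.87297128e-05  4.88450869e-05 -9.99999998e-01]] [ 0.06520427 -0.02716901 -0.01315294]
```

Scaled: -0.05 m is -1, -0.03 m is -0.6.

```bash
echo '[0,0,0,0,0,0,0,0,0,0,0,0,0,0,0,0,0,0,0,0,0,0,0,0,0,0,0,0]' > mv.in && python3 -m handwheel mv.in 40
echo '[0,0,0,-0.2,0,0,0,0,0,0,-0.6,0,0,0,0,0,0,-1,0,0,0,0,0,0,-1,0,0,0,0,0,0,-1,0,0,0]' > mv.in && python3 -m handwheel mv.in
```

```text
clock: 5.55
tool_pos: [0.527, -0.2405, 0.0413]
eef_rot: [0.997, -0.076, 0.0, 0.0]
contact_force: [-0.4, -0.6, -0.8]
opening: 0.151
finger_force: 40.0
clock: 6.05
tool_pos: [0.5269, -0.2399, 0.0914]
eef_rot: [0.997, -0.075, 0.0, -0.0]
contact_force: [-0.3, -0.8, -4.3]
opening: 0.152
finger_force: 40.0
```

```bash
echo '[0,0,0,-0.8,0,0,0,0,-0.02,-0.2,-1.4,0,0,0,0,-0.1,-0.8,-1.4,0,0,0.01,0,-0.2,-1.6,-1.4,0,0,0.02,0,-0.3,-2.4,-1.4,0,0,0.03,0,-0.4,-3.2,-1.4,0,0,0.04,0,-0.5,-4,-1.4,0,0,0.05,0,-0.6,-4.8,-1.4,0,0,0.06,0,-0.7,-5.6,-1.4,0,0,0.07,0,-0.8,-6.4,-1.4,0,0,0.085]' > mv.in && python3 -m handwheel mv.in
echo '[0,-0.1,-0.8,0,0,0,0,0,-0.2,-1.6,0,0,0,0,0,-0.28,-2.4,0,0,0,0,0,-0.36,-3,0,0,0,0,0,-0.42,-3.5,0,0,0,0,0,-0.46,-3.8,0,0,0,0,0,-0.46,-3.96,0,0,0,0,0,-0.46,-3.96,0,0,0,0,0,-0.46,-3.96,0,0,0,0]' > mv.in && python3 -m handwheel mv.in
cat >> h.py <<'E'
def goto(x,y,z,yaw):
    s=get_state();Rm=R.from_quat(s["eef_rot"]).as_matrix();T=R.from_euler('z',yaw,degrees=True).as_matrix()@np.diag([1,-1,-1.])
    print(s["tool_pos"],"F",s["contact_force"],"M",s["moment"],"d",(Rm.T@(np.array([x,y,z])-s["tool_pos"])).round(4),"r",R.from_matrix(Rm.T@T).as_rotvec().round(4))
E
python3 -c "
from h import *
goto(.5426,.2822,.115,-13.5)"
```

```text
clock: 7.05
tool_pos: [0.5345, 0.0837, 0.16]
eef_rot: [0.993, -0.118, -0.001, 0.0]
contact_force: [0.9, -0.5, -4.5]
opening: 0.15
finger_force: 40.0
clock: 7.95
tool_pos: [0.5597, 0.2778, 0.161]
eef_rot: [0.993, -0.119, -0.0, 0.001]
contact_force: [0.4, -0.4, -3.2]
opening: 0.148
finger_force: 40.0
[0.55969719 0.27783128 0.16098356] F [ 0.44583497 -0.37384733 -3.24471766] M [0.01863513 0.04399954 0.02369411] d [-0.0176 -0.0003  0.046 ] r [ 0.0022  0.0002 -0.0026]
```

```bash
echo '[0,-0.2,0,0.2,-0.002,0,0,0,-0.352,0,0.6,-0.002,0,0,0,-0.352,0,0.72,-0.002,0,0,0,-0.352,0,0.72,-0.002,0,0,0,-0.352,0,0.72,-0.002,0,0]' > mv.in && python3 -m handwheel mv.in
python3 - <<'E'
from h import *
goto(.5426,.2822,.115,-13.5)
P,im,d=wsnap("w4")
E
```

```text
clock: 8.45
tool_pos: [0.5438, 0.2832, 0.126]
eef_rot: [0.993, -0.119, 0.001, 0.001]
contact_force: [-0.0, 0.1, -4.1]
opening: 0.149
finger_force: 40.0
[0.54380081 0.28319983 0.1259563 ] F [-0.03646018  0.09049699 -4.14635334] M [0.04443592 0.00510272 0.03035811] d [-0.0009  0.0012  0.011 ] r [ 0.0019 -0.0016 -0.0021]
```

View pics/w4.png

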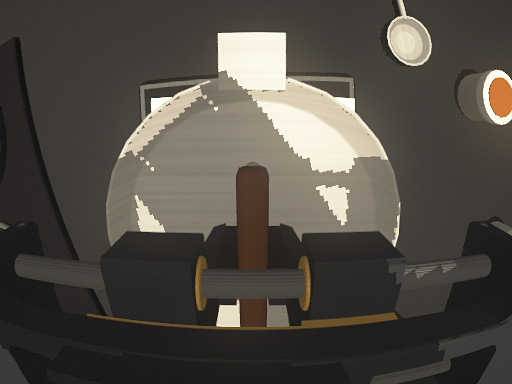

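The tray hangs level in the hand. The lip's front corners are at (218,33) and (286,33), and the bar's front end is at (253,164).

```bash
python3 - <<'E'
from h import *
f=np.load("w4.npz");p=wray(f,[[218,33.5],[286,33]],.1157);m=p.mean(0)
print(p,np.linalg.norm(p[1]-p[0]))
dv=p[1]-p[0];yaw=np.degrees(np.arctan2(dv[0],-dv[1]));print("yaw",yaw)
y=np.radians(-13.6);print("origin",m[:2]-.1105*np.array([np.cos(y),np.sin(y)]))
goto(.5426,.2822,.115,-13.5)
E
```

```text
[[0.65492475 0.27463582 0.1157    ]
 [0.64687471 0.24012599 0.1157    ]] 0.03543629718540495
yaw -13.130480458872105
origin [0.54349804 0.28336411]
[0.54394189 0.28355288 0.1261993 ] F [ 0.04756115  0.69888837 -4.35724947] M [ 0.00690368  0.01417082 -0.0065384 ] d [-0.001   0.0016  0.0112] r [ 0.0012 -0.002  -0.0019]
```

```bash
echo '[0,-0.036,0.032,0.16,0,0,0,0,-0.036,0.032,0.32,0,0,0,0,-0.036,0.032,0.42,0,0,0,0,-0.036,0.032,0.42,0,0,0,0,-0.036,0.032,0.42,0,0,0]' > mv.in && python3 -m handwheel mv.in
python3 -c "
from h import *
goto(.5418,.2824,.0966,-13.5)"
echo '[0,0,0,0.02,0,0,0,0,0,0,0.04,0,0,0,0,0,0,0.06,0,0,0,0,0,0,0.06,0,0,0]' > mv.in && python3 -m handwheel mv.in
python3 -c "
from h import *
goto(.5418,.2824,.0966,-13.5)"
```

```text
clock: 9.0
tool_pos: [0.5404, 0.283, 0.1041]
eef_rot: [0.993, -0.118, -0.0, 0.001]
contact_force: [-0.4, -0.6, -3.9]
opening: 0.152
finger_force: 40.0
[0.54039664 0.28297652 0.1040825 ] F [-0.38525641 -0.57555393 -3.94981074] M [0.07172124 0.00938977 0.00608096] d [0.0015 0.0002 0.0075] r [ 0.0023  0.0001 -0.0005]
clock: 9.4
tool_pos: [0.5403, 0.283, 0.1013]
eef_rot: [0.993, -0.118, -0.0, 0.001]
contact_force: [-0.1, -0.1, -4.0]
opening: 0.15
finger_force: 40.0
[0.54034639 0.28295383 0.1012617 ] F [-0.07389822 -0.10653664 -3.96293535] M [ 0.01815838  0.03399172 -0.05113349] d [0.0015 0.0002 0.0047] r [ 0.0022  0.     -0.0005]
```

```bash
echo '[0,0.026,0,0,0.001,0,0,0,0.026,0,0.01,0.001,0,0,0,0.026,0,0.02,0.001,0,0,0,0.026,0,0.03,0.001,0,0,0,0.026,0,0.03,0.001,0,0]' > mv.in && python3 -m handwheel mv.in
python3 -c "
from h import *
goto(.5418,.2824,.0966,-13.5)"
echo '[0,0,0,0.01,0,0,0,0,0,0,0.02,0,0,0,0,0,0,0.02,0,0,0]' > mv.in && python3 -m handwheel mv.in
python3 -c "
from h import *
goto(.5418,.2824,.0966,-13.5)"
```

```text
clock: 9.9
tool_pos: [0.5416, 0.2827, 0.0997]
eef_rot: [0.993, -0.118, -0.0, 0.001]
contact_force: [-0.3, 0.2, -4.4]
opening: 0.154
finger_force: 40.0
[0.54156401 0.28267778 0.09971613] F [-0.33413483  0.23785872 -4.35715663] M [0.08321    0.01926075 0.01290789] d [0.0003 0.0002 0.0031] r [ 0.0012  0.0001 -0.0005]
clock: 10.2
tool_pos: [0.5417, 0.2827, 0.0988]
eef_rot: [0.993, -0.118, -0.0, 0.0]
contact_force: [-0.5, 0.7, -3.3]
opening: 0.153
finger_force: 40.0
[0.54171487 0.28271117 0.0987908 ] F [-0.47336417  0.67917558 -3.32137334] M [ 0.12436772 -0.01565211 -0.00538457] d [0.0002 0.0003 0.0022] r [ 0.001  -0.0001 -0.0005]
```

```bash
for i in 1 2; do echo '[0,0,0,0.01,0,0,0,0,0,0,0.01,0,0,0]' > mv.in && python3 -m handwheel mv.in >/dev/null
python3 -c "
from h import *
goto(.5418,.2824,.0966,-13.5)"; done
```

```text
[0.541833   0.28277208 0.09837751] F [ 0.15314423  0.27888727 -3.94381714] M [ 0.11991212  0.02948359 -0.01155187] d [0.0001 0.0004 0.0018] r [ 0.0008 -0.0003 -0.0006]
[0.54195074 0.28283816 0.09795106] F [ 0.22821703  0.67790392 -2.56447755] M [ 0.16107502 -0.07649163 -0.01573031] d [-0.      0.0005  0.0014] r [ 0.0005 -0.0005 -0.0006]
```

```bash
echo '[0,0.006,-0.01,0,0,0,0,0,0.01,-0.016,0,0,0,0,0,0.01,-0.016,0,0,0,0]' > mv.in && python3 -m handwheel mv.in >/dev/null
python3 -c "
from h import *
goto(.5418,.2824,.0966,-13.5)"; for i in 1 2; do echo '[0,0,0,0.01,0,0,0,0,0,0,0.01,0,0,0]' > mv.in && python3 -m handwheel mv.in >/dev/null
python3 -c "
from h import *
goto(.5418,.2824,.0966,-13.5)"; done
```

```text
[0.5423447  0.28331099 0.09775737] F [-0.42151827 -0.02288608 -3.92513364] M [ 0.02997894 -0.00762372 -0.02593632] d [-0.0003  0.001   0.0012] r [ 0.0012 -0.     -0.0005]
[0.54248179 0.28334266 0.09736994] F [ 1.14556737  0.47462888 -3.33220845] M [ 0.07002068 -0.04221468 -0.01650244] d [-0.0004  0.0011  0.0008] r [ 0.0009 -0.0003 -0.0007]
[0.54259733 0.28343196 0.09703498] F [ 0.0608463  -0.31269637 -2.77595684] M [ 0.09361308 -0.05639566 -0.04452034] d [-0.0005  0.0012  0.0004] r [ 0.0006 -0.0005 -0.0007]
```

Scaled: -0.0005 m is -0.01, 0.0003 m is 0.006.

```bash
echo '[0,0.006,-0.01,0,0,0,0,0,0.006,-0.01,0,0,0,0]' > mv.in && python3 -m handwheel mv.in >/dev/null
python3 -c "
from h import *
goto(.5418,.2824,.0966,-13.5)"; for i in 1 2 3; do echo '[0,0,0,0.008,0,0,0,0,0,0,0.008,0,0,0]' > mv.in && python3 -m handwheel mv.in >/dev/null
python3 -c "
from h import *
goto(.5418,.2824,.0966,-13.5)"; done
```

```text
[0.54281922 0.28357191 0.09685696] F [-0.59812238 -1.36313739 -1.2808285 ] M [-0.0126172   0.01097316 -0.09588452] d [-0.0007  0.0014  0.0003] r [ 0.0012 -0.0001 -0.0008]
[0.54293536 0.28365949 0.09671237] F [-0.78513957 -0.09523569  1.73941269] M [-0.09158384 -0.02368781 -0.05321155] d [-0.0008  0.0015  0.0001] r [ 0.0009 -0.0004 -0.0007]
[0.54300042 0.28366013 0.09658717] F [-1.84037461 -1.20658518  5.77638417] M [-0.14997248  0.11010155 -0.08094643] d [-0.0009  0.0015 -0.    ] r [ 0.0008 -0.0005 -0.0008]
[0.54309625 0.28367817 0.09653332] F [-1.63086267 -0.53477757  6.9272415 ] M [-0.28421285  0.2619844  -0.10586791] d [-0.001   0.0015 -0.0001] r [ 0.0006 -0.0007 -0.0008]
```

```bash
G='from h import *
goto(.5418,.2824,.0966,-13.5)'
echo '[0,-0.004,0,-0.01,0,0,0,0,-0.004,0,-0.01,0,0,0]' > mv.in && python3 -m handwheel mv.in >/dev/null; python3 -c "$G"
echo '[0,-0.01,0,0,0,0,0,0,-0.01,0,0,0,0,0]' > mv.in && python3 -m handwheel mv.in >/dev/null; python3 -c "$G"
echo '[0,-0.01,0,0,0,0,0,0,-0.01,0,0,0,0,0]' > mv.in && python3 -m handwheel mv.in >/dev/null; python3 -c "$G"
echo '[0,0.01,0.01,0,0,0,0,0,0.01,0.01,0,0,0,0]' > mv.in && python3 -m handwheel mv.in >/dev/null; python3 -c "$G"
echo '[0,0,-0.02,0,0,0,0,0,0,-0.02,0,0,0,0]' > mv.in && python3 -m handwheel mv.in >/dev/null; python3 -c "$G"
```

```text
[0.54300579 0.28370032 0.09659697] F [-0.48531249 -1.15146802  4.99843316] M [-0.24571841  0.08716346 -0.02095215] d [-0.0009  0.0015 -0.    ] r [ 0.0007 -0.0009 -0.0008]
[0.54289767 0.28373365 0.09657548] F [ 0.99846395 -0.78576521  4.98315793] M [-0.27872877 -0.06830225 -0.04032442] d [-0.0008  0.0016 -0.    ] r [ 0.0005 -0.0016 -0.0009]
[0.5427789  0.28375563 0.09658928] F [ 2.06966557 -2.05248484  5.49978991] M [-0.39843292 -0.37394415 -0.06817902] d [-0.0006  0.0015 -0.    ] r [ 0.0004 -0.0022 -0.0011]
[0.54283652 0.28366578 0.09656372] F [ 1.09912063 -2.1496519   4.86086701] M [-0.16798657 -0.25966023 -0.11314385] d [-0.0007  0.0015 -0.    ] r [-0.0001 -0.0016 -0.0008]
[0.5429038  0.28379905 0.09656015] F [-0.23818599 -3.51579264  6.76965241] M [-0.4252157  -0.17680198 -0.12849411] d [-0.0007  0.0016 -0.    ] r [ 0.0013 -0.0013 -0.0011]
```

It's at home height and held on all sides, so it's seated. I'll relax the lateral and vertical load, then release.

```bash
G='from h import *
goto(.5418,.2824,.0966,-13.5)'
echo '[0,0.002,0.024,-0.008,0,0,0,0,0.002,0.024,-0.008,0,0,0,0,0.002,0.024,-0.008,0,0,0]' > mv.in && python3 -m handwheel mv.in >/dev/null; python3 -c "$G"
echo '[0,0,0.006,-0.008,0,0,0,0,0,0.006,-0.008,0,0,0,0,0,0.006,-0.008,0,0,0]' > mv.in && python3 -m handwheel mv.in >/dev/null; python3 -c "$G"
```

```text
[0.54271378 0.28360297 0.09665473] F [ 1.63002545 -0.52265793  3.27901952] M [ 0.05069049 -0.52005625 -0.12144391] d [-0.0006  0.0014  0.0001] r [-0.0001 -0.0013 -0.0006]
[0.54233812 0.28344166 0.09680977] F [ 4.18380865  1.90360337 -0.32026728] M [ 0.30305507 -0.82053259 -0.12090919] d [-0.0003  0.0011  0.0002] r [ 0.0001 -0.0007 -0.0004]
```

```bash
G='from h import *
goto(.5418,.2824,.0966,-13.5)'
echo '[0,0.012,-0.01,0,0,0,0,0,0.012,-0.01,0,0,0,0,0,0.012,-0.01,0,0,0,0]' > mv.in && python3 -m handwheel mv.in >/dev/null; python3 -c "$G"
echo '[0,0.008,0,0.008,0,0,0,0,0.008,0,0.008,0,0,0,0,0.008,0,0.008,0,0,0]' > mv.in && python3 -m handwheel mv.in >/dev/null; python3 -c "$G"
```

```text
[0.5424435  0.28343784 0.09680785] F [ 2.97605482  0.75633402 -0.36281091] M [ 0.31489007 -0.61838434 -0.05542367] d [-0.0004  0.0012  0.0002] r [ 0.001   0.0003 -0.0004]
[0.54267139 0.28337269 0.0966429 ] F [1.36006438 1.32431073 2.57592309] M [ 0.39376867 -0.30390779 -0.1126784 ] d [-0.0006  0.0011  0.    ] r [ 0.001   0.0005 -0.0003]
```

```bash
G='from h import *
goto(.5429,.2836,.0966,-13.5)'
echo '[0,0.008,-0.01,0.006,0,0,0,0,0.008,-0.01,0.006,0,0,0,0,0.008,-0.01,0.006,0,0,0]' > mv.in && python3 -m handwheel mv.in >/dev/null; python3 -c "$G"
echo '[0,0.006,-0.006,0.004,0,0,0,0,0.006,-0.006,0.004,0,0,0,0,0.006,-0.006,0.004,0,0,0]' > mv.in && python3 -m handwheel mv.in >/dev/null; python3 -c "$G"
```

```text
[0.54293395 0.28343349 0.09656659] F [-0.18577422  1.26896568  5.37703353] M [ 0.14969706  0.02666594 -0.10105694] d [-0.0001 -0.0002 -0.    ] r [ 0.0016  0.001  -0.0005]
[0.54300156 0.28343599 0.09648751] F [-0.71489184  0.31562503  7.48719273] M [ 0.13809879  0.14129471 -0.07833046] d [-0.0001 -0.0001 -0.0001] r [ 0.0021  0.0015 -0.0006]
```

```bash
G='from h import *
goto(.5429,.2836,.0966,-13.5)'
echo '[0,-0.002,0,-0.008,0,0,0,0,-0.002,0,-0.008,0,0,0,0,-0.002,0,-0.008,0,0,0]' > mv.in && python3 -m handwheel mv.in >/dev/null; python3 -c "$G"
echo '[0.3,0,0,0,0,0,0,0.3,0,0,0,0,0,0,0.3,0,0,0,0,0,0,0.3,0,0,0,0,0,0,0.3,0,0,0,0,0,0]' > mv.in && python3 -m handwheel mv.in ; python3 -c "$G"
```

```text
[0.54300957 0.28346576 0.09652039] F [-1.24457307 -0.0264605   5.86920099] M [ 0.08755042  0.21839792 -0.10707295] d [-0.0001 -0.0001 -0.0001] r [ 0.0021  0.0014 -0.0006]
clock: 15.7
tool_pos: [0.5436, 0.2837, 0.0962]
eef_rot: [0.993, -0.118, -0.0, 0.001]
contact_force: [-0.1, 0.9, -0.8]
opening: 0.3
finger_force: 0.0
[0.54363578 0.28365657 0.09621076] F [-0.10505827  0.89988858 -0.76399931] M [0.04164211 0.01868012 0.01292601] d [-0.0007  0.0002 -0.0004] r [ 0.0015  0.0003 -0.0005]
```

Scaled: -0.19 m is -3.8, -0.16 m is -3.2.

```bash
echo '[0.8,0,0,0,0,0,0,0.8,0,0,0,0,0,0,0.8,0,0,0,0,0,0,0.8,0,0,-0.2,0,0,0,0.8,0,0,-0.6,0,0,0,0.8,0,0,-1.4,0,0,0,0.8,-0.2,0,-2.4,0,0,0,0.8,-0.6,0,-3.2,0,0,0,0.8,-1,0,-3.8,0,0,0,0.8,-1,0,-3.8,0,0,0]' > mv.in && python3 -m handwheel mv.in
python3 - <<'E'
from h import *
P,im,d=wsnap("w5");print(wproj(P,[[.543,.2835,.123],[.543,.2835,.088],[.65,.258,.086]]))
i=im.astype(int);b=wproj(P,[[.543,.2835,.123]])[0];m=((i[...,0]-i[...,2]>25)).astype(np.uint8)
n,l,s,c=cv2.connectedComponentsWithStats(m);k=min(range(1,n),key=lambda k:np.hypot(*(c[k]-b))+(1e4 if s[k,4]<300 else 0));print(s[k],c[k])
v,u=np.nonzero(l==k);p=wray(P,np.c_[u,v],.1233)[:,:2];print(cv2.minAreaRect((p*1000).astype(np.float32)))
# wrist depth -> tray floor plane
M=cv2.Rodrigues(P["rvec"])[0];V,U=np.mgrid[:384,:512];o,dr=wrays(P,np.c_[U.ravel(),V.ravel()]);W=(o+dr*(d.ravel()/(dr@M[2]))[:,None])
r=np.hypot(W[:,0]-.543,W[:,1]-.2835);q=W[(r<.07)&(r>.02)&(abs(W[:,2]-.0793)<.012)&(d.ravel()>0)]
for _ in range(3):
    C=np.linalg.lstsq(np.c_[q[:,:2]-[.543,.2835],np.ones(len(q))],q[:,2],rcond=None)[0];e=q[:,2]-np.c_[q[:,:2]-[.543,.2835],np.ones(len(q))]@C;q=q[abs(e)<2*e.std()]
print("plane slope,z",C,len(q),e.std())
im,_=snapshot("side");cv2.imwrite("pics/s5.png",cv2.resize(im[80:230,130:350],None,fx=3,fy=3,interpolation=2)[:,:,::-1])
E
```

```text
clock: 16.7
tool_pos: [0.495, 0.2983, 0.2917]
eef_rot: [0.993, -0.116, 0.003, -0.003]
contact_force: [1.0, 0.5, -0.1]
opening: 0.801
finger_force: 0.0
[[256.45990427 130.24138525]
 [256.24860661 128.79118636]
 [256.37648729  37.51321711]]
[ 242   89   75   85 1785] [266.78655462 127.80784314]
((546.978271484375, 272.8460998535156), (74.98828887939453, 88.48529052734375), 26.10924530029297)
plane slope,z [ 0.00227297 -0.00085973  0.07866089] 7954 0.0006419955153813911
```

View pics/s5.png

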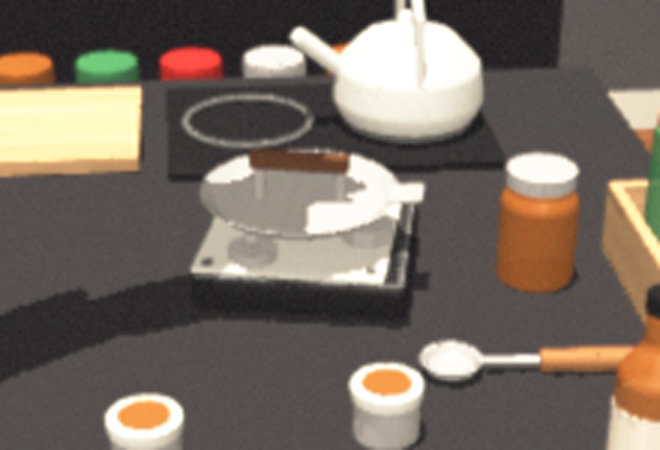

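The side view shows the tray sitting level on the scale, with everything else in place. I'll check the tilt bias against the earlier picture of the tray on the worktop.

Scaled: -0.01 m is -0.2.

```bash
echo '[0.8,0,0,-0.2,0,0,0,0.8,0,0,-0.2,0,0,0,0.8,0,0,-0.2,0,0,0]' > mv.in && python3 -m handwheel mv.in | head -2; python3 - <<'E'
from h import *
def plane(f,c,z):
    d=f["d"];M=cv2.Rodrigues(f["rvec"])[0];V,U=np.mgrid[:384,:512];o,dr=wrays(f,np.c_[U.ravel(),V.ravel()]);W=(o+dr*(d.ravel()/(dr@M[2]))[:,None])
    r=np.hypot(*(W[:,:2]-c).T);q=W[(r<.07)&(r>.02)&(abs(W[:,2]-z)<.012)&(d.ravel()>0)]
    for _ in range(4):
        A=np.c_[q[:,:2]-c,np.ones(len(q))];C=np.linalg.lstsq(A,q[:,2],rcond=None)[0];e=q[:,2]-A@C;q=q[abs(e)<2*e.std()]
    return C.round(5),len(q)
P,im,d=wsnap("w6");f6=np.load("w6.npz")
print(plane(f6,[.543,.2835],.0793),plane(np.load("w1.npz"),[.526,-.241],.024),plane(np.load("w3.npz"),[.526,-.241],.024))
print(plane(np.load("w2.npz"),[.547,.284],.046))
i=im.astype(int);print(wproj(f6,[.543,.2835,.1233]))
m=((i[...,0]-i[...,2]>35)&(i[...,0]<170)).astype(np.uint8);b=wproj(f6,[.543,.2835,.1233])[0];V,U=np.mgrid[:384,:512];m[(abs(U-b[0])>14)|(abs(V-b[1])>60)]=0
v,u=np.nonzero(m);print(len(u),cv2.minAreaRect((wray(f6,np.c_[u,v],.1233)[:,:2]*1000).astype(np.float32)))
E
```

```text
clock: 17.1
tool_pos: [0.4956, 0.2952, 0.2958]
(array([ 0.00209, -0.00093,  0.07865]), 7629) (array([-0.00123,  0.00068,  0.02336]), 7287) (array([-1.390e-03, -1.000e-05,  2.335e-02]), 11721)
(array([-0.00114,  0.0003 ,  0.04351]), 5315)
[[252.21575405 130.53185256]]
873 ((542.1403198242188, 283.4599609375), (11.641347885131836, 86.35563659667969), 76.31798553466797)
```

Corrected for that bias, the height is exact but the lip side may be about 0.3 mm high. I'll press gently with shut fingers on the front of the bar to set the cone foot fully home.

```bash
python3 -c "
from h import *
goto(.572,.2765,.135,-13.5)"
```

```text
[0.49537428 0.29524498 0.29563382] F [-0.57423331 -0.21816022 -0.56909737] M [ 0.0656129  -0.02106067  0.00341133] d [ 7.900e-02 -1.000e-04  1.606e-01] r [ 0.0022  0.0007 -0.0013]
```

The manual's scale: shifts go in units of 50 mm. Converting my numbers, 0.16 m is 3.2, 0.15 m is 3.

```bash
echo '[0,0.6,0,0,0.002,0,0,0,1.4,0,0.6,0.002,0,0,0,1.58,0,1.4,0.002,0,0,0,1.58,0,2,0.002,0,0,0,1.58,0,2.6,0.002,0,0,0,1.58,0,3,0.002,0,0,0,1.58,0,3.2,0.002,0,0,0,1.58,0,3.2,0.002,0,0,0,1.58,0,3.2,0.002,0,0,0,1.58,0,3.2,0.002,0,0]' > mv.in && python3 -m handwheel mv.in 20
echo '[0,0,0,0,0,0,0,0,0,0,0,0,0,0,0,0,0,0,0,0,0,0,0,0,0,0,0,0]' > mv.in && python3 -m handwheel mv.in
python3 -c "
from h import *
goto(.572,.2765,.1235,-13.5)"
```

```text
clock: 18.15
tool_pos: [0.5729, 0.2774, 0.1377]
eef_rot: [0.993, -0.118, 0.001, -0.001]
contact_force: [-0.6, -0.3, 0.5]
opening: 0.003
finger_force: 0.0
clock: 18.55
tool_pos: [0.572, 0.2771, 0.1367]
eef_rot: [0.993, -0.118, 0.0, -0.001]
contact_force: [0.2, 0.0, 0.3]
opening: 0.002
finger_force: 0.0
[0.57203949 0.27713743 0.13665887] F [0.20776895 0.02203512 0.32744056] M [0.10114706 0.01247357 0.00101725] d [0.0001 0.0006 0.0132] r [-0.0012 -0.0003 -0.0005]
```

Scaled: 0.011 m is 0.22, 0.01 m is 0.2.

```bash
echo '[0,0,0.01,0.08,0,0,0,0,0,0.01,0.16,0,0,0,0,0,0.01,0.2,0,0,0,0,0,0.01,0.22,0,0,0,0,0,0.01,0.22,0,0,0,0,0,0.01,0.22,0,0,0]' > mv.in && python3 -m handwheel mv.in >/dev/null
G='from h import *
goto(.572,.2765,.1235,-13.5)'
python3 -c "$G"
for i in 1 2 3 4; do echo '[0,0,0,0.006,0,0,0,0,0,0,0.012,0,0,0,0,0,0,0.012,0,0,0]' > mv.in && python3 -m handwheel mv.in >/dev/null; python3 -c "$G"; done
```

```text
[0.57193402 0.27658867 0.12542411] F [ 0.33729761 -0.29328625 -0.47626852] M [0.05980386 0.06411795 0.00404838] d [0.0001 0.0001 0.0019] r [-0.001  -0.0001 -0.0006]
[0.57189634 0.27660142 0.12485128] F [-0.16808193  0.03492242 -0.68512816] M [ 0.04775599  0.04988995 -0.00112029] d [0.0001 0.0001 0.0014] r [-0.001  -0.0001 -0.0006]
[0.57188036 0.27657159 0.12417279] F [-0.14249678 -0.3207806   0.04753015] M [ 0.0617036  -0.03454344  0.01993342] d [0.0001 0.     0.0007] r [-0.0009 -0.     -0.0006]
[0.57202852 0.27655121 0.12377634] F [-0.89535639 -0.09157601  1.83999144] M [-0.00537044  0.0645833   0.01715675] d [-0.      0.0001  0.0003] r [-0.0011 -0.0003 -0.0006]
[0.57223348 0.2765834  0.12359182] F [-0.06719223 -0.66406889  5.6171873 ] M [-0.12732144  0.17929709  0.01043698] d [-0.0002  0.0001  0.0001] r [-0.0014 -0.0007 -0.0007]
```

```bash
G='from h import *
goto(.572,.2765,.1235,-13.5)'
for i in 1 2 3; do echo '[0,0,0,0.006,0,0,0,0,0,0,0.01,0,0,0,0,0,0,0.01,0,0,0]' > mv.in && python3 -m handwheel mv.in >/dev/null; python3 -c "$G"; done
```

```text
[0.57238279 0.27656977 0.12346647] F [-0.09243233 -0.73392767  7.03422189] M [-0.11023015  0.21543248  0.0087425 ] d [-0.0004  0.0002 -0.    ] r [-0.0016 -0.0011 -0.0008]
[0.5725556  0.27664614 0.12338981] F [-0.97873218 -1.16237452  8.61891289] M [-0.2212621   0.33854933 -0.01834393] d [-0.0005  0.0003 -0.0001] r [-0.002  -0.0014 -0.0008]
[0.57270024 0.27661331 0.12327682] F [-2.27472305 -0.87411826 12.1263032 ] M [-0.2436329   0.51055841  0.00191202] d [-0.0007  0.0003 -0.0002] r [-0.0022 -0.0017 -0.0009]
```

Scaled: -0.1 m is -2, -0.17 m is -3.4.

```bash
echo '[0,-0.01,0,-0.04,0,0,0,0,-0.01,0,-0.2,0,0,0,0,-0.4,0,-1,0,0,0,0,-1,0,-2,0,0,0,0,-1.58,0,-2.8,0,0,0,0,-1.58,0,-3.4,0,0,0,0,-1.58,0,-3.4,0,0,0,0,-1.58,0,-3.4,0,0,0,0,-1.58,0,-3.4,0,0,0,0,-1.58,0,-3.4,0,0,0]' > mv.in && python3 -m handwheel mv.in|head -2; python3 - <<'E'
from h import *
def plane(f,c,z):
    d=f["d"];M=cv2.Rodrigues(f["rvec"])[0];V,U=np.mgrid[:384,:512];o,dr=wrays(f,np.c_[U.ravel(),V.ravel()]);W=(o+dr*(d.ravel()/(dr@M[2]))[:,None])
    r=np.hypot(*(W[:,:2]-c).T);q=W[(r<.07)&(r>.02)&(abs(W[:,2]-z)<.012)&(d.ravel()>0)]
    for _ in range(4):
        A=np.c_[q[:,:2]-c,np.ones(len(q))];C=np.linalg.lstsq(A,q[:,2],rcond=None)[0];e=q[:,2]-A@C;q=q[abs(e)<2*e.std()]
    return C.round(5),len(q)
P,im,d=wsnap("w7");f=np.load("w7.npz");print(plane(f,[.543,.2835],.0793))
for n in("w6","w7"):   # housing/table reference in the same views
    g=np.load(n+".npz");print(n,plane(g,[.543,.2835],.0793),"worktop",plane(g,[.64,.14],.0))
E
```

```text
clock: 22.25
tool_pos: [0.4946, 0.2943, 0.29]
(array([ 0.00043, -0.00149,  0.07861]), 7804)
w6 (array([ 0.00209, -0.00093,  0.07865]), 7629) worktop (array([-0.00055, -0.00081, -0.00057]), 3893)
w7 (array([ 0.00043, -0.00149,  0.07861]), 7804) worktop (array([-0.00025, -0.00154, -0.00057]), 4003)
```

The tilt has dropped to noise level against the worktop (0.0007 rad), and the floor height is 79.2 mm against the expected 79.3. The tray is home, so I'm handing in.

```bash
python3 -c "
from plant import *
print(finish_job())"
```

```text
the job is handed in; nothing more can be done
None
```

The tray is back on the scale with all three feet in their seats, level to within about 0.001 rad and at home height. I let go and moved the arm clear, at about 22 s of the 61 s allowed; the load on the scale stayed at about 17 N or less, and the job is handed in.

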